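Wedge the egg-turner arm onto its shaft

TASK

Take the red-headed tapered key out of the white rack and stand it, thin end down and flat side to the square shaft, in the gap between the blue hub and the shaft, and let go of it there. Then tap its head down until the key is wedged tight, without driving it so hard that the hub splits. Leave the brass key in the rack and everything else on the bench alone.

Things in the scene. Friction and masses are not known exactly. Their poses are not given: they have to be found in the camera images.
- key: loose steel key with a red head, about 160 g, hanging in a rack slot. Origin: centre of the head's underside, z up. Head 28 (x) by 24 (y) by 26 mm high. Shank below it 60 mm long, 14 mm wide in y: flat side at x = -10 mm all the way, sloping side from x = +10 mm under the head to -2 mm at the foot (20 mm thick at the top, 8 mm at the foot, taper 1 in 5)
- key_tip (a point): centre of the key's foot (underside of the thin end), 60 mm under the head, at x = -6 mm of the key
- key_top (a point): centre of the top face of the red head, where it is tapped; 26 mm above the key's origin
- key_slope_side (a point): point on the head above the key's sloping side (x = +14, z = +13 mm of the key)
- rack: fixed white block, 70 (x) by 140 (y) by 72 mm high, on a 90 by 150 mm foot; origin under its centre. Two slots 24 (x) by 18 mm (y) at y = +32 and -32 mm; a key hangs in each, its head resting on the block's top, key axes parallel to the rack's. Which slot holds which key varies
- spare: loose straight brass key with a brass head of the same size, in the other slot; not to be used or moved. Origin: centre of the head's underside
- hub: fixed blue hub of the turner arm, 111 (x) by 80 mm (y), top at z = 85 mm, on a grey pedestal; origin under the shaft's nominal centre. A square 30 mm steel shaft stands in it, its top 5 mm above the hub's; the shaft's face towards hub +x is one wall of the gap, at hub x = 15 mm give or take 1.5 mm (not measured). The arm points to hub +x
- gap (a point): mouth of the gap, level with the hub's top, at hub x = 22.5 mm, y = 0. The gap is 17.5 mm wide in hub y; in hub x 11 to 16.5 mm at the mouth (varies, not measured), narrowing downwards 1 in 5 on the +x side like the key; 63 mm deep below that. The loose key rests with its foot 15 to 45 mm below the mouth, flat side on the shaft, key x along hub x
- shoe: sliding brass shoe, the gap's sloping +x wall; axes as the hub's; face at hub x = 27.5 mm at the mouth at shoe travel 0. Starts pushed out 0 to 2.2 mm. A push of 2 to 6 N on the key drives it out along hub x to a stiff stop at 2.5 mm; then force rises within 4 mm of key travel: peak 19 to 24 N down on the head makes the key tight and friction holds it; after 4 N or less it is loose; from 30 N the hub splits
- hammer: loose hammer lying on the left of the bench; leave it alone
- driver: loose screwdriver with an orange handle, on the right; leave it alone
- wrench: loose steel wrench, on the right; leave it alone
- tub: loose clear plastic tub, 90 mm across, far right; leave it alone
- oil: loose amber bottle, 52 mm across, 120 mm high, far left; leave it alone
Things that resemble listed ones, but are neither listed nor needed, are in the scene too. What is shaped like the key but green is not meant.

How it is judged:
On the way, in this order (a step that is already met when the one before it is completed fails the run):
1. the key stands loose in the gap, thin end down and at least 10 mm below the hub's top, flat side to the shaft, let go (z of key_tip in the frame of hub below 0.075 m and horizontal distance between key_tip and gap below 0.012 m and x of key_slope_side in the frame of hub above 0.032 m and angle between key's own z axis and vertical below 0.2 rad and contact force between the fingers and key below 0.05 N), for 0.2 s.
2. the key is driven home: under the blow it bears on the brass shoe with more than 12 N (contact force between key and shoe above 12 N), for 0.05 s.
At the end, for the whole second after the job is handed in: the key is in the gap between hub and shaft, thin end at least 15 mm below the hub's top, upright within 0.1 rad, flat side to the shaft, at rest and so tight that it bears on the brass shoe with more than 6 N by itself (contact force between key and shoe above 6 N and z of key_tip in the frame of hub below 0.07 m and horizontal distance between key_tip and gap below 0.012 m and x of key_slope_side in the frame of hub above 0.032 m and angle between key's own z axis and vertical below 0.1 rad and linear speed of key below 0.01 m/s); the robot touches nothing.
It fails at once if the key is driven so hard that the hub splits: more than 38 N between key and brass shoe (contact force between key and shoe above 38 N).
It fails at once if the brass key is taken out or shifted by more than 15 mm (distance of spare from where it was at the start of the episode above 0.015 m).
It fails at once if a bystander (hammer, screwdriver, wrench, tub or bottle) is shifted by more than 20 mm (distance of any of hammer, driver, wrench, tub, oil from where it was at the start of the episode above 0.02 m).
It also fails if it takes over 61 s, if anything falls off the work surface, if the arm or the gripper's body presses on something with over 40 N, if the wrist force passes 120 N, or if a joint passes its speed limit or range.

ROBOT

A 6-joint arm with a two-finger parallel gripper is mounted at the origin on the work surface. World frame = base frame: x ahead of the robot, y to its left, z up, the work surface at z = 0. Lengths are in m, angles in rad, forces in N, time in s.
With the tool pointing down it reaches from about 0.35 to 0.975 m from the base axis. Payload 4.9 kg.
Tool frame: the origin (TCP) lies midway between the tips of the shut fingers; the grasp point (between the pads) lies 19 mm behind it; z points along the fingers, y is the direction in which the jaws open and shut (so a half turn about z gives the same grasp; the last joint's range is limited). The gripper opens to 85 mm and grips with 20 to 120 N. Pads are 22 mm wide; open, the fingers measure 114 mm over their backs; the gripper's body (76 mm by 85 mm) begins 54 mm behind the grasp point. The pads swing forward as they close: fully open they stand 13 mm farther back than shut.
Start: joints at [1.058, 0.053, 1.613, -0, 1.476, -0.119], TCP at [0.24, 0.577, 0.231] pointing down, gripper open.
Joint ranges: [-3.01, 3.01], [-1.01, 2.22], [0.06, 2.58], [-1.02, 4.17], [0.09, 2.62], [-3.14, 3.14]. Speed limits (rad/s): [2.57, 2.57, 3.14, 3.14, 3.14, 3.14].

INTERFACE

Orientations are given as a unit quaternion [w, x, y, z].
In Python, from plant import state, grab_frame, camera_params, job_done, boxes_of gives the robot as it stands.
- The arm moves only by the tool step_arm, never from a script. Its argument "steps" is a list of rows, each a list of 4 numbers: the shift along the tool's x, y, z in mm, then the turn about the tool's z in degrees. A call has 1 to 8 rows; each row shifts and turns the pose as measured when the row begins, along the tool's axes as they then stand; what a row does not reach is not made up. A row lasts 1/10 s, in which the tool goes at most 50 mm and 8.59 degrees, less where a joint would pass 70% of its speed; a pose out of reach is approached as far as the arm can. A call is refused whole if a number of a shift passes 50 or a number of a turn 8.59, either way. A call with a gripper value outside its range is refused whole. "claw" is the opening in per cent of the stroke, from 0 (shut) to 100 (fully open), set as the call begins (left out, the last holds). The fingers move at their own pace and stop on an object; the grip force is fixed at half the most. Time passes only in rows, so rows that do not move let the fingers close. It gives the time, the measured TCP pose, the force and the opening at its end, in the units of the state.
- state(): the state, without advancing time (a new reading comes with each control period).
- grab_frame(name): name is "side" or "top"; returns (picture, depth): 480x640x3 uint8, red, green, blue; 480x640 float32, m along the optical axis (not along the pixel's ray), 0 where there is no reading.
- camera_params(name): a dict with "mtx" (3x3 intrinsics, pixels), "extrinsics" (4x4, takes a point from camera to world coordinates). Camera axes: x right, y down, z forward; pixel columns grow to the right and rows downward; lengths in m; the calibration is good to about 2 mm. A picture is of the moment at which its call begins. camera_params takes no time and is no camera call.
- job_done(): hands the job in, once; it reports no verdict.
Trained networks look in the newest picture that a camera, given by its name, has taken for a name from the list of things; names that differ only in an ending like _2 or _b are one class to them, and where a whole thing is asked for, a point or a joint stands for the part that bears it (a point fixed in the world has none). Each returns a list of dicts, best first, with "p" (0 to 1); they miss things now and then, are a little off and sometimes report something else, mostly with a low value. They report only what shows in the picture. A call takes as long as a camera call. They do not tell look-alikes from the thing itself.
- boxes_of(camera, label): "box" ([left, top, width, height] in pixels, round what is visible of it).
The state is a dict: "time": time; "joint_pos": joint angles; "joint_vel": joint speeds; "joint_efforts": joint torques, N m; "tool_pos": TCP position; "tool_rot": TCP orientation; "contact_force": force on the tool from outside, world axes, zero at the start; "ft_torque": the same for the moment, N m; "gripper_width": opening from 0.0 (shut) to 1.0 (fully open).
Only numpy, scipy, OpenCV 4.12 (cv2) and the standard library are available. Lean on these libraries where they do the work, as an engineer would, in place of code of your own. Each camera call takes 0.05 s, during which the arm holds its last target. There are 200 camera calls.

## Working session

There is one attempt and no reset: what is moved stays moved. The work goes in short steps, Python scripts to look and compute and a tool call to move; the robot and the scene stay as the last step left them, time stands still between calls to the robot, and variables do not carry over. Pictures are saved under pics/ and viewed, about 8 in all and at most 12, crops included, and the job is handed in when it is done.

Besides the shell and the picture viewer there is one more tool, called after ">>>" as a command line: name --pt "numbers of a row" for each row, then --argument value for the rest. step_arm: Moves the arm, as the interface text tells. Its arguments: {"type":"object","properties":{"steps":{"type":"array"},"claw":{"type":"number"}},"required":["steps"]}

```bash
mkdir -p pics; ls
python3 - <<'E'
from plant import *
import cv2,numpy as np
for n in("top","side"):
    im,d=grab_frame(n); cv2.imwrite(f"pics/{n}0.png",im[:,:,::-1]); np.savez(f"pics/{n}0.npz",im=im,d=d)
    c=camera_params(n);print(n,np.round(c["mtx"],1).tolist(),np.round(c["extrinsics"],3).tolist())
    for l in("key","rack","spare","hub","shoe"):
        print(l,[(np.round(b["box"]).tolist(),round(b["p"],2)) for b in boxes_of(n,l)])
s=state();print(s)
E
```

```text
pics
top [[439.3, 0.0, 315.9], [0.0, 439.3, 241.4], [0.0, 0.0, 1.0]] [[-0.031, -0.999, 0.028, 0.418], [-1.0, 0.031, -0.005, -0.012], [0.004, -0.028, -1.0, 1.063], [0.0, 0.0, 0.0, 1.0]]
key [([299.0, 251.0, 27.0, 33.0], 0.74), ([286.0, 193.0, 15.0, 35.0], 0.7), ([344.0, 207.0, 14.0, 11.0], 0.68)]
rack [([323.0, 185.0, 75.0, 53.0], 0.93)]
spare [([372.0, 200.0, 10.0, 12.0], 0.49), ([442.0, 273.0, 66.0, 52.0], 0.3)]
hub [([189.0, 126.0, 68.0, 105.0], 0.67)]
shoe [([215.0, 182.0, 8.0, 12.0], 0.55), ([105.0, 206.0, 40.0, 107.0], 0.28)]
side [[585.9, 0.0, 311.6], [0.0, 585.9, 233.3], [0.0, 0.0, 1.0]] [[0.942, -0.24, 0.234, 0.121], [-0.334, -0.706, 0.625, -0.853], [0.015, -0.667, -0.745, 1.11], [0.0, 0.0, 0.0, 1.0]]
key [([271.0, 253.0, 38.0, 23.0], 0.89), ([320.0, 230.0, 36.0, 17.0], 0.77), ([346.0, 250.0, 14.0, 20.0], 0.55), ([208.0, 138.0, 93.0, 31.0], 0.22)]
rack [([326.0, 248.0, 70.0, 72.0], 0.62)]
spare [([362.0, 270.0, 17.0, 19.0], 0.66)]
hub []
shoe []
{'time': 0.6, 'joint_pos': array([ 1.05799610e+00,  5.26676861e-02,  1.61285625e+00, -1.74912020e-06,
        1.47601976e+00, -1.18990622e-01]), 'joint_vel': array([-0.00183234, -0.00204338, -0.00037588, -0.00117821,  0.00304641,
       -0.0001217 ]), 'joint_efforts': array([-3.70785465e-04, -3.93410575e+01, -3.70233393e+01, -1.87128499e-04,
        6.76262916e-04, -2.49876280e-05]), 'tool_pos': array([0.23981027, 0.57715629, 0.23134979]), 'tool_rot': array([8.43182243e-06, 1.95634803e-01, 9.80676819e-01, 2.29955236e-05]), 'contact_force': array([-0.56858662,  0.00677586,  0.03946798]), 'ft_torque': array([ 0.00154975, -0.07591235, -0.03014152]), 'gripper_width': 1.002484916776673}
```

Run:
```python
import cv2
a=cv2.imread("pics/top0.png")[110:350,80:400];cv2.imwrite("pics/topc.png",cv2.resize(a,(800,600),interpolation=cv2.INTER_CUBIC))
```

```text
(no output)
```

View pics/side0.png

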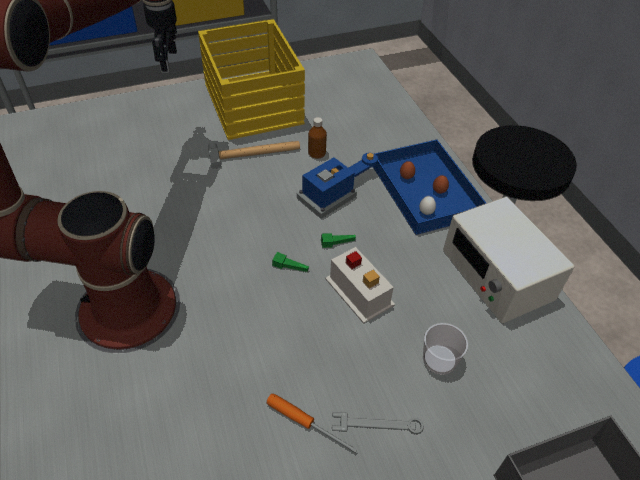

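View pics/topc.png

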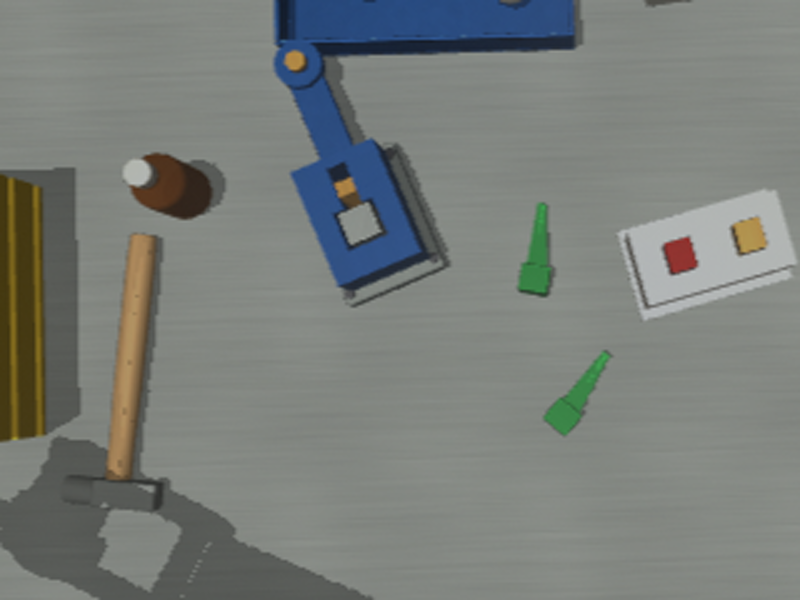

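The red-headed key is at side (353,259) and top-crop (680,255), which is top-image (352,212). Possible mix-ups are the green keys at side (290,262) and (338,240) and the brass key at side (371,278). The hub is at side (328,185), with its shaft at top-crop (360,223) and its brass shoe at (346,188). Next I'll measure the poses.

```bash
cat > h.py <<'E'
import numpy as np,cv2
from plant import *
def cloud(n,d):
    c=camera_params(n);K=c["mtx"];T=np.array(c["extrinsics"])
    v,u=np.mgrid[:480,:640]
    p=np.stack([(u-K[0][2])/K[0][0]*d,(v-K[1][2])/K[1][1]*d,d],-1)
    return p@T[:3,:3].T+T[:3,3]
def rect(P):
    (c,s,a)=cv2.minAreaRect((P[:,:2]*1000).astype(np.float32)); return np.round(c,1),np.round(s,1),round(a,1)
def yaw(q): # tool x axis direction and y axis direction in world
    from scipy.spatial.transform import Rotation as R
    return R.from_quat([q[1],q[2],q[3],q[0]]).as_matrix()
E
python3 - <<'E'
from h import *
z=np.load("pics/top0.npz");im=z["im"].astype(int);d=z["d"];P=cloud("top",d)
hsv=cv2.cvtColor(z["im"],cv2.COLOR_RGB2HSV).astype(int);H,S,V=hsv[...,0],hsv[...,1],hsv[...,2]
def rep(n,m,box):
    l,t,r,b=box;M=np.zeros(m.shape,bool);M[t:b,l:r]=m[t:b,l:r];M&=d>0
    Q=P[M];print(n,M.sum(),"z med",np.round(np.median(Q[:,2]),4),"mean",np.round(Q.mean(0),4),rect(Q))
    return Q
Z=P[...,2]
rk=(325,180,405,245)
rep("racktop",(S<60)&(abs(Z-.074)<.006),rk)
rep("red",((H<8)|(H>172))&(S>120)&(Z>.085),rk)
rep("brass",(H>8)&(H<30)&(S>80)&(Z>.085),rk)
hb=(190,160,262,235)
rep("hubtop",(H>100)&(H<130)&(S>100)&(abs(Z-.085)<.008),hb)
rep("hubtop+all",(abs(Z-.087)<.008),hb)
rep("shaft",(S<60)&(Z>.078),hb)
rep("shoe",(H>5)&(H<30)&(S>80)&(Z>.05),hb)
E
```

```text
racktop 1583 z med 0.0723 mean [ 0.5151 -0.127   0.0723] (array([ 515.7, -127.9]), array([ 70.1, 140.6]), 14.3)
red 129 z med 0.0983 mean [ 0.5075 -0.0971  0.0983] (array([507.4, -97.3]), array([26.7, 23.1]), 13.8)
brass 140 z med 0.0978 mean [ 0.5231 -0.1583  0.0979] (array([ 523. , -158.6]), array([27.2, 24. ]), 13.1)
hubtop 1377 z med 0.0854 mean [0.5557 0.1898 0.0854] (array([556.3, 190.6]), array([111.5,  79.4]), 21.4)
hubtop+all 1672 z med 0.0857 mean [0.555  0.1905 0.086 ] (array([556. , 191.4]), array([111.5,  81. ]), 21.4)
shaft 216 z med 0.0903 mean [0.5451 0.1882 0.0897] (array([547.3, 201.4]), array([97.2, 55.8]), 21.0)
shoe 76 z med 0.0821 mean [0.5751 0.1984 0.0786] (array([576.3, 198.7]), array([20.2, 15.3]), 14.0)
```

Run:
```python
import cv2
a=cv2.imread("pics/top0.png");A=cv2.resize(a[165:235,190:260],(560,560),interpolation=cv2.INTER_CUBIC)
cv2.imwrite("pics/hubc.png",A)
b=cv2.imread("pics/side0.png");cv2.imwrite("pics/rackc.png",cv2.resize(b[150:330,270:430],(640,720))[:600])
```

```text
(no output)
```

View pics/hubc.png

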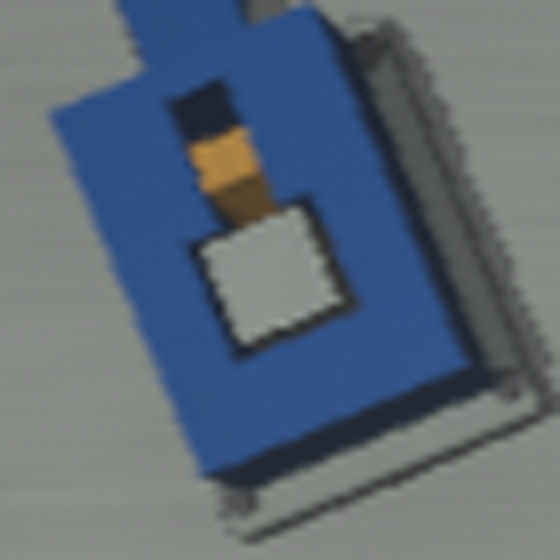

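View pics/rackc.png

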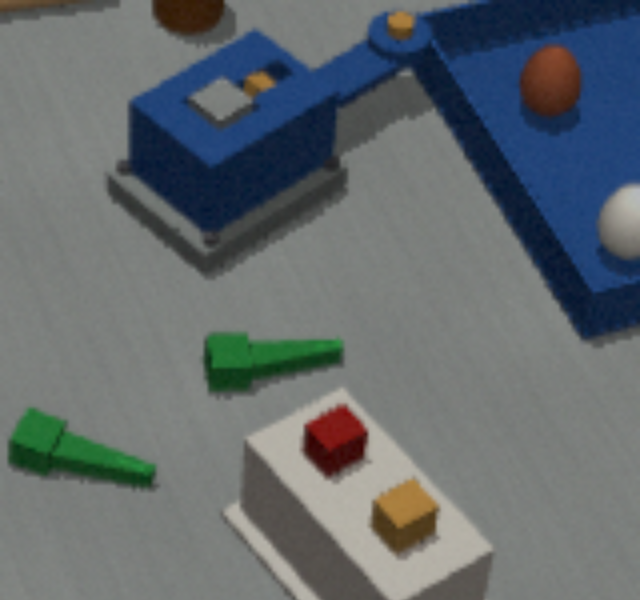

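Run:
```python
from h import *
z=np.load("pics/top0.npz");im=z["im"]
c=camera_params("top");K=np.array(c["mtx"]);T=np.array(c["extrinsics"]);Ti=np.linalg.inv(T)
yaw=np.radians(21.4);C=np.array([556.2,191.0])/1000;R=np.array([[np.cos(yaw),-np.sin(yaw)],[np.sin(yaw),np.cos(yaw)]])
def ortho(zz,h=70,s=.25): # image rows: hub x from +h to -h ; cols: hub y from +h to -h
    g=np.arange(h,-h-s/2,-s)/1000
    X,Y=np.meshgrid(g,g,indexing="ij")
    W=np.stack([X,Y],-1)@R.T+C;W=np.concatenate([W,np.full(X.shape+(1,),zz)],-1)
    q=(W@Ti[:3,:3].T+Ti[:3,3])@K.T;uv=(q[...,:2]/q[...,2:]).astype(np.float32)
    return cv2.remap(im,uv[...,0],uv[...,1],cv2.INTER_CUBIC)
A=ortho(.0854);B=ortho(.0904)
sat=lambda I:(I.astype(int)[...,2]-I.astype(int)[...,0])
def idx(v):return int(round((70-v)/.25))
def prof(I,xs,ys,ax):
    p=I[idx(xs[1]):idx(xs[0])+1,idx(ys[1]):idx(ys[0])+1].astype(float).mean(ax); return p
# edges of hub top (A), blue-red
def show(n,p,hi):
    v=hi-np.arange(len(p))*.25
    print(n," ".join(f"{a:.0f}:{'/'.join(str(int(t)) for t in b)}" for a,b in list(zip(v,p))[::4]))
show("x through slot",prof(A,(-70,70),(-4,2),1)[idx(50):idx(-35)],50)
show("shaft x",prof(B,(-70,70),(-5,5),1)[idx(20):idx(-35)],20)
show("shaft y",prof(B,(-15,0),(-70,70),0)[idx(25):idx(-25)],25)
show("slot y dark",prof(A,(33,38),(-70,70),0)[idx(20):idx(-20)],20)
show("slot y shoe",prof(A,(24,28),(-70,70),0)[idx(20):idx(-20)],20)
show("hub y",prof(A,(-50,-30),(-70,70),0)[idx(50):idx(30)],50)
show("hub y",prof(A,(-50,-30),(-70,70),0)[idx(-30):idx(-50)],-30)
cv2.imwrite("pics/ortho.png",A[:,:,::-1])
```

```text
x through slot 50:46/79/131 49:46/79/132 48:47/80/133 47:46/79/131 46:43/71/117 45:37/56/88 44:31/42/61 43:29/36/49 42:29/37/49 41:30/38/52 40:30/38/52 39:30/37/52 38:30/37/51 37:30/37/51 36:30/37/51 35:29/38/51 34:29/37/51 33:32/39/51 32:45/46/53 31:75/66/55 30:118/95/61 29:155/120/66 28:172/130/68 27:171/130/68 26:169/127/67 25:168/128/67 24:168/128/67 23:168/128/67 22:168/128/67 21:169/128/68 20:170/129/68 19:166/126/67 18:148/113/61 17:119/91/52 16:92/72/45 15:82/65/42 14:83/66/43 13:86/67/44 12:87/68/44 11:86/68/44 10:84/67/43 9:83/66/43 8:82/64/42 7:80/63/41 6:79/64/44 5:86/75/58 4:107/102/90 3:130/132/124 2:141/146/141 1:140/145/141 0:137/142/138 -1:137/142/137 -2:138/142/137 -3:138/143/137 -4:138/144/138 -5:138/144/139 -6:139/144/139 -7:139/144/139 -8:140/144/139 -9:140/144/139 -10:139/144/139 -11:140/145/139 -12:140/145/139 -13:140/144/139 -14:139/144/139 -15:139/144/138 -16:139/144/138 -17:139/143/138 -18:138/143/138 -19:138/143/138 -20:138/143/138 -21:138/144/138 -22:138/144/137 -23:141/146/140 -24:144/149/144 -25:131/136/131 -26:97/101/97 -27:62/65/63 -28:48/51/52 -29:49/
[... 2498 characters left out ...]
6/93/114 -11:61/84/125 -12:49/80/130 -13:44/79/133 -14:45/79/133 -15:47/80/132 -16:46/80/131 -17:47/80/132 -18:47/80/132 -19:47/80/132
hub y 50:132/136/131 49:132/136/131 48:132/136/131 47:132/136/131 46:132/136/131 45:131/136/131 44:132/136/131 43:133/137/130 42:131/135/130 41:122/129/130 40:105/117/130 39:83/102/131 38:63/89/132 37:51/82/132 36:47/80/132 35:48/80/132 34:48/81/132 33:49/81/131 32:49/81/131 31:49/81/131
hub y -30:50/82/136 -31:50/82/136 -32:50/82/136 -33:49/82/136 -34:49/82/136 -35:49/82/135 -36:49/82/136 -37:49/83/137 -38:49/82/134 -39:46/77/125 -40:43/67/107 -41:39/57/86 -42:35/47/67 -43:32/40/54 -44:33/40/51 -45:41/48/57 -46:55/61/66 -47:69/74/75 -48:78/82/81 -49:83/87/84
```

View pics/ortho.png

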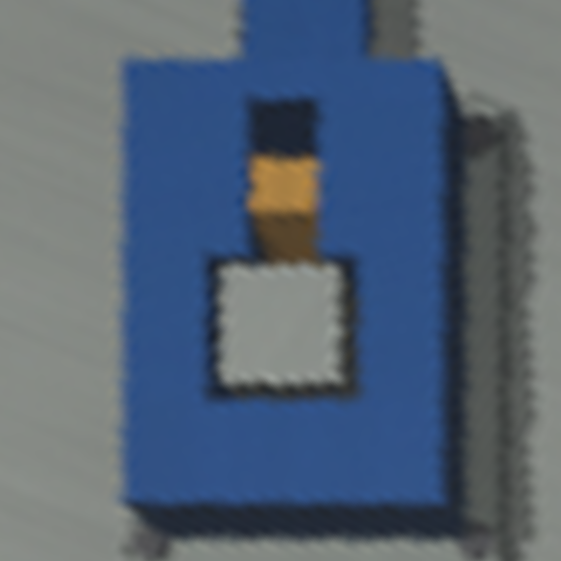

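The shaft face is at crop x=+2.7 and the shoe face at the mouth at about 16.8, so the gap is about 14 mm wide. The slot, hub and shaft centrelines agree at y=-0.6. I'll grip the red key across its y faces. The slope direction will only show after lifting. First, I'll turn the jaws and move clear of the crate.

>>> step_arm --pt "0 0 0 -8.5" --pt "0 0 0 -8.5" --pt "0 0 0 -8.5" --pt "0 0 0 -8.5" --pt "0 0 0 -3" --claw 60

```text
time: 1.1
tool_pos: [0.2398, 0.5772, 0.2315]
tool_rot: [0.0, -0.133, 0.991, 0.0]
contact_force: [-0.1, 0.4, -0.1]
gripper_width: 0.599
```

```bash
cat >> h.py <<'E'
def go(x,y,z,yawdeg):
    s=state();M=yaw(s["tool_rot"]);p=np.array(s["tool_pos"])*1000
    ya=np.degrees(np.arctan2(M[1,1],M[0,1]));dt=(ya-yawdeg+180)%360-180
    print("t",s["time"],"pos",np.round(p,1),"yaw",round(ya,2),"tilt",np.round(M[:,2],4),"j6",round(s["joint_pos"][5],2),"F",np.round(s["contact_force"],2),"w",round(s["gripper_width"],3))
    print("tool delta",np.round(M.T@(np.array([x,y,z])-p),1),"turn",round(dt,2))
HX=np.array([np.cos(np.radians(21.4)),np.sin(np.radians(21.4))]);HY=np.array([-HX[1],HX[0]]);HC=np.array([556.2,191.0])
def hubpt(x,y): return HC+HX*x+HY*y   # crop frame: shaft face x=2.7, axis y=-0.6
E
python3 -c "
from h import *
go(260,330,231,104.3);go(507.4,-97.3,140,104.3);print(hubpt(14.2,-.6))"
```

```text
t 1.1 pos [239.8 577.2 231.5] yaw 105.3 tilt [ 2.e-04  2.e-04 -1.e+00] j6 -0.78 F [-0.11  0.44 -0.12] w 0.599
tool delta [  45.8 -243.7    0.5] turn 1.0
t 1.1 pos [239.8 577.2 231.5] yaw 105.3 tilt [ 2.e-04  2.e-04 -1.e+00] j6 -0.78 F [-0.11  0.44 -0.12] w 0.599
tool delta [ -80.1 -721.2   91.4] turn 1.0
[569.63991866 195.62261685]
```

>>> step_arm --pt "9 -48 0 1" --pt "9 -48 0 0" --pt "9 -48 0 0" --pt "9 -48 0 0" --pt "9 -48 0 0" --pt "-20 -45 0 0" --pt "-20 -45 0 0" --pt "-20 -45 0 0"

```text
time: 1.9
tool_pos: [0.3479, 0.2118, 0.2298]
tool_rot: [0.002, -0.131, 0.991, -0.0]
contact_force: [1.4, 1.6, 0.6]
gripper_width: 0.599
```

```bash
python3 -c "
from h import *
go(507.4,-97.3,150,104.3)"
```

```text
t 1.9 pos [347.9 211.8 229.8] yaw 105.08 tilt [ 0.0034 -0.     -1.    ] j6 -1.47 F [1.38 1.6  0.59] w 0.599
tool delta [ -73.3 -339.9   80.3] turn 0.78
```

>>> step_arm --pt "-10 -45 4 0.8" --pt "-10 -45 4 0" --pt "-10 -45 4 0" --pt "-10 -45 4 0" --pt "-10 -45 4 0" --pt "-10 -45 4 0" --pt "-10 -45 4 0" --pt "0 0 0 0"

```text
time: 2.7
tool_pos: [0.5005, -0.0942, 0.2055]
tool_rot: [0.007, -0.12, 0.993, -0.001]
contact_force: [-0.1, -0.4, -0.4]
gripper_width: 0.603
```

```bash
python3 -c "
from h import *
go(507.4,-97.3,130,104.3)"
```

```text
t 2.7 pos [500.5 -94.2 205.5] yaw 103.78 tilt [ 1.490e-02  1.000e-04 -9.999e-01] j6 -2.15 F [-0.05 -0.4  -0.42] w 0.603
tool delta [-4.8 -4.4 75.6] turn -0.52
```

>>> step_arm --pt "-2.5 -2.2 25 -0.5" --pt "-2.3 -2.2 25 0" --pt "0 0 25 0" --pt "0 0 25 0" --pt "0 0 5 0" --pt "0 0 0 0" --pt "0 0 0 0"

```text
time: 3.4
tool_pos: [0.5101, -0.0981, 0.101]
tool_rot: [0.01, -0.123, 0.992, -0.002]
contact_force: [0.7, 0.0, 0.5]
gripper_width: 0.601
```

```bash
python3 -c "
from h import *
go(507.4,-97.3,74.5,104.3)"
```

```text
t 3.4 pos [510.1 -98.1 101. ] yaw 104.16 tilt [ 2.010e-02 -6.000e-04 -9.998e-01] j6 -2.16 F [0.66 0.01 0.47] w 0.601
tool delta [ 2.9  1.6 26.5] turn -0.14
```

>>> step_arm --pt "1.5 0.8 8 0" --pt "1.4 0.8 8 0" --pt "0 0 8 0" --pt "0 0 2.5 0" --pt "0 0 0 0" --pt "0 0 0 0"

```text
time: 4.0
tool_pos: [0.5096, -0.0977, 0.0764]
tool_rot: [0.013, -0.124, 0.992, -0.003]
contact_force: [1.0, 0.2, 0.2]
gripper_width: 0.6
```

```bash
python3 -c "
from h import *
go(507.4,-97.3,74.5,104.3)"
```

```text
t 4.0 pos [509.6 -97.7  76.4] yaw 104.18 tilt [ 0.0266 -0.0027 -0.9996] j6 -2.16 F [1.01 0.2  0.19] w 0.6
tool delta [2.1 0.9 1.8] turn -0.12
```

>>> step_arm --pt "2 1 1.5 0"

```text
time: 4.1
tool_pos: [0.5079, -0.0974, 0.0752]
tool_rot: [0.013, -0.124, 0.992, -0.003]
contact_force: [0.6, -0.4, 0.6]
gripper_width: 0.599
```

>>> step_arm --pt "0 0 0 0" --pt "0 0 0 0" --pt "0 0 0 0" --pt "0 0 0 0" --claw 0

```text
time: 4.5
tool_pos: [0.5078, -0.0975, 0.0755]
tool_rot: [0.014, -0.123, 0.992, -0.003]
contact_force: [-0.5, -0.4, -0.4]
gripper_width: 0.267
```

```bash
python3 -c "
from h import *
go(507.4,-97.3,74.5,104.3)"
```

```text
t 4.5 pos [507.8 -97.5  75.5] yaw 104.17 tilt [ 0.0279 -0.0032 -0.9996] j6 -2.16 F [-0.51 -0.38 -0.39] w 0.267
tool delta [0.4 0.3 1. ] turn -0.13
```

>>> step_arm --pt "0 0 -25 0" --pt "0 0 -50 0" --pt "0 0 -30 0" --pt "0 0 0 0"

```text
time: 4.9
tool_pos: [0.5057, -0.0971, 0.18]
tool_rot: [0.016, -0.123, 0.992, -0.003]
contact_force: [0.3, 0.6, -1.9]
gripper_width: 0.266
```

Run:
```python
from h import *
go(507.4,-97.3,170,104.3)
im,d=grab_frame("side");np.savez("pics/side1.npz",im=im,d=d)
p=np.array(state()["tool_pos"]);T=np.array(camera_params("side")["extrinsics"]);K=np.array(camera_params("side")["mtx"])
q=K@(np.linalg.inv(T)@np.r_[p-[0,0,.03],1])[:3];u,v=(q[:2]/q[2]).astype(int);print(u,v)
cv2.imwrite("pics/side1.png",cv2.resize(im[v-55:v+65,u-60:u+60,::-1],(600,600),interpolation=cv2.INTER_CUBIC))
```

```text
t 4.9 pos [505.7 -97.1 180. ] yaw 104.15 tilt [ 0.0322 -0.0029 -0.9995] j6 -2.16 F [ 0.33  0.61 -1.91] w 0.266
tool delta [-1.3 -0.6 10. ] turn -0.15
354 240
```

View pics/side1.png

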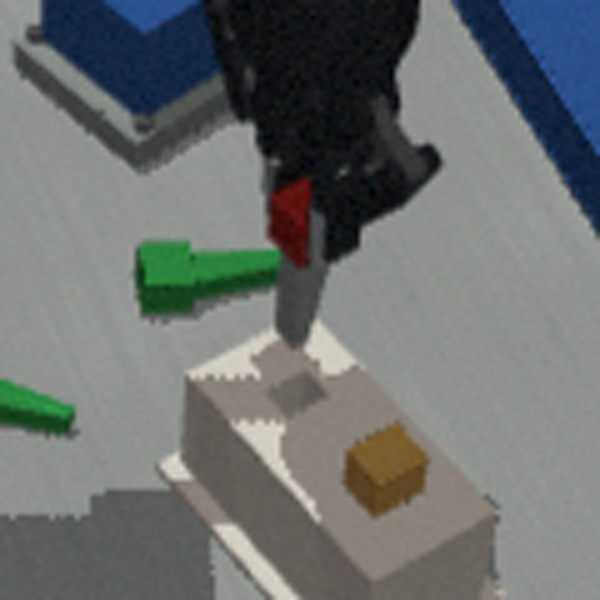

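The key is gripped and lifted, and the brass key at crop (385,470) hasn't moved. The shank's left edge looks vertical and its right edge (328,262)→(305,345) looks sloped. I'll check that by projecting the key model.

Run:
```python
from h import *
z=np.load("pics/side1.npz");im=z["im"];d=z["d"];P=cloud("side",d)
c=camera_params("side");T=np.linalg.inv(np.array(c["extrinsics"]));K=np.array(c["mtx"])
s=state();tp=np.array(s["tool_pos"]);M=yaw(s["tool_rot"])
u0,v0=354-60,240-55
def pr(p):q=K@(T@np.r_[p,1])[:3];return q[:2]/q[2]
for sg in(1,-1):
    a=np.radians(14.3);X=np.array([np.cos(a),np.sin(a),0])*sg;Y=np.array([-X[1],X[0],0])
    o=tp+[0,0,-.0035]
    for nm,zz,xs in(("top",0,(-.01,.01)),("foot",-.06,(-.01,-.002))):
        print(sg,nm,[np.round((pr(o+X*x+Y*y+[0,0,zz])-[u0,v0])*5).tolist() for x in xs for y in(-.007,.007)])
# shank by depth: points just around
m=(np.linalg.norm(P[...,:2]-tp[:2],axis=-1)<.03)&(P[...,2]<tp[2]-.006)&(P[...,2]>.09)&(d>0)
Q=P[m]-tp;a=np.radians(14.3)
hx=Q[:,0]*np.cos(a)+Q[:,1]*np.sin(a);hy=-Q[:,0]*np.sin(a)+Q[:,1]*np.cos(a)
for lo in range(-70,-5,8):
    k=(Q[:,2]*1000>=lo)&(Q[:,2]*1000<lo+8)
    if k.sum()>3:print(lo,k.sum(),"x",np.round(1e3*np.percentile(hx[k],[3,50,97]),1),"y",np.round(1e3*np.percentile(hy[k],[3,50,97]),1))
r=(im[...,0]>90)&(im[...,1]<50)&(np.linalg.norm(P[...,:2]-tp[:2],axis=-1)<.04)
Q=P[r]-tp;print("red x",np.percentile(1e3*(Q[:,0]*np.cos(a)+Q[:,1]*np.sin(a)),[3,50,97]),"z",np.percentile(1e3*Q[:,2],[3,50,97]))
```

```text
1 top [[298.0, 259.0], [279.0, 238.0], [336.0, 240.0], [316.0, 219.0]]
1 foot [[289.0, 348.0], [270.0, 328.0], [304.0, 341.0], [285.0, 321.0]]
-1 top [[316.0, 219.0], [336.0, 240.0], [279.0, 238.0], [298.0, 259.0]]
-1 foot [[306.0, 310.0], [325.0, 330.0], [292.0, 317.0], [311.0, 337.0]]
-62 14 x [-11.2 -10.2  -3.6] y [-9.9 -6.9  3.7]
-54 21 x [-11.6  -9.7  -1.8] y [-9.5 -6.5  3.6]
-46 18 x [-12.4 -10.3   1.2] y [-10.2  -5.7   4.3]
-38 21 x [-12.8 -10.   -0.1] y [-9.6 -7.1  4.9]
-30 25 x [-12.7  -8.2   3.2] y [-9.  -7.5  5.4]
-22 23 x [-12.9  -8.2   4.6] y [-9.1 -6.9  3.5]
-14 12 x [-13.1 -10.3  -4.9] y [-9.2 -6.4  4.2]
red x [-36.68586316 -10.31371369  19.87645287] z [ 22.580967   315.99168247 321.03940382]
```

Slope side is at world +x, as the model with sign +1 fits. So I only need about a 7° turn to match the hub. Next I carry it over the gap.

```bash
python3 -c "
from h import *
t=hubpt(15,-.6);print(t);go(t[0],t[1],176,111.4)"
```

```text
[570.38476331 195.91451828]
t 4.95 pos [504.7 -96.7 177.7] yaw 104.15 tilt [ 0.0291 -0.0018 -0.9996] j6 -2.16 F [-0.48 -0.1  -2.74] w 0.27
tool delta [-135.2  267.7    3.1] turn -7.25
```

>>> step_arm --pt "-22 44 0 0" --pt "-22 44 0 0" --pt "-22 44 0 0" --pt "-22 44 0 0" --pt "-22 44 0 0" --pt "-22 44 0 -3.6" --pt "0 0 0 -3.6" --pt "0 0 0 0"

```text
time: 5.75
tool_pos: [0.5602, 0.1988, 0.1542]
tool_rot: [-0.001, -0.185, 0.983, -0.003]
contact_force: [-0.5, -0.2, -1.2]
gripper_width: 0.267
```

```bash
python3 -c "
from h import *
t=hubpt(15,-.6);go(t[0],t[1],176,111.4)"
```

```text
t 5.75 pos [560.2 198.8 154.2] yaw 111.28 tilt [-0.0017 -0.006  -1.    ] j6 -1.72 F [-0.47 -0.22 -1.24] w 0.267
tool delta [ -8.4  -6.5 -21.8] turn -0.12
```

>>> step_arm --pt "0 0 -22 0" --pt "-4.5 -3.2 0 0" --pt "-4.5 -3.2 0 0" --pt "0 0 0 0"

```text
time: 6.15
tool_pos: [0.5675, 0.1935, 0.1668]
tool_rot: [-0.008, -0.182, 0.983, -0.003]
contact_force: [0.0, 0.2, -1.3]
gripper_width: 0.271
```

Run:
```python
from h import *
t=hubpt(15.5,-.6);go(t[0],t[1],172,111.4)
im,d=grab_frame("side");np.savez("pics/side2.npz",im=im,d=d)
im2,d2=grab_frame("top");np.savez("pics/top2.npz",im=im2,d=d2)
P=cloud("side",d);tp=np.array(state()["tool_pos"])
Q=(P[...,:2]*1000-HC);hx=Q@HX;hy=Q@HY;z=P[...,2]*1000;d0=d>0
tx=(tp[:2]*1000-HC);print("tcp crop",tx@HX,tx@HY)
# shank by height
for lo in range(90,165,8):
    k=d0&(z>=lo)&(z<lo+8)&(abs(hx-12)<22)&(abs(hy)<16)
    if k.sum()>5:print(lo,k.sum(),"x",np.round(np.percentile(hx[k],[3,50,97]),1),"y",np.round(np.percentile(hy[k],[3,50,97]),1))
# hub/shaft in side cam
g=(im.max(-1).astype(int)-im.min(-1)<35)&(im.min(-1)>90)
k=d0&g&(abs(z-90)<3)&(abs(hx+12)<22)&(abs(hy)<22)
print("shaft",k.sum(),rect(np.stack([hx[k],hy[k]],-1)/1000),np.percentile(hx[k],[1,99]),np.percentile(hy[k],[1,99]),"z",np.median(z[k]))
b=d0&(im[...,2].astype(int)-im[...,0]>50)&(abs(z-85)<3)&(abs(hx)<60)&(abs(hy)<45)
print("hub",rect(np.stack([hx[b],hy[b]],-1)/1000),np.median(z[b]))
v,u=np.argwhere(k).mean(0).astype(int);print(u,v)
cv2.imwrite("pics/side2.png",cv2.resize(im[v-75:v+45,u-60:u+60,::-1],(600,600),interpolation=cv2.INTER_CUBIC))
```

```text
t 6.15 pos [567.5 193.5 166.8] yaw 110.95 tilt [-0.0149 -0.0091 -0.9998] j6 -1.73 F [ 0.05  0.22 -1.34] w 0.271
tool delta [-4.   1.2 -5.3] turn -0.45
tcp crop 10.707860959891356 -1.2803356673716384
90 6 x [-9.4 -5.5 -3.5] y [-2.9  4.9  9.3]
106 14 x [-4.6 -1.9  6.2] y [-9.9 -5.7  3.5]
114 17 x [-4.8 -2.   7. ] y [-11.1  -6.3   4.6]
122 22 x [-4.7 -1.2 10. ] y [-12.   -6.2   5.6]
130 19 x [-3.3  0.  10.1] y [-11.2  -4.2   6.6]
138 20 x [-5.7 -0.1 13.5] y [-12.   -7.2   3.7]
146 20 x [-4.6 -1.2 12.7] y [-12.   -7.7   3. ]
154 11 x [-3.5 -1.  10.8] y [-11.3  -8.5   1.7]
162 17 x [-6.8 -4.4 -0.3] y [-13.9  -3.6   6.9]
shaft 28 (array([-17. ,   8.6]), array([13.1, 28.7]), 85.6) [-30.20963626  -3.30619549] [ 1.20683959 14.05840905] z 88.67279202551748
hub (array([-3.3, -1.6]), array([112.5,  81.4]), 1.0) 84.28206105956292
323 172
```

View pics/side2.png

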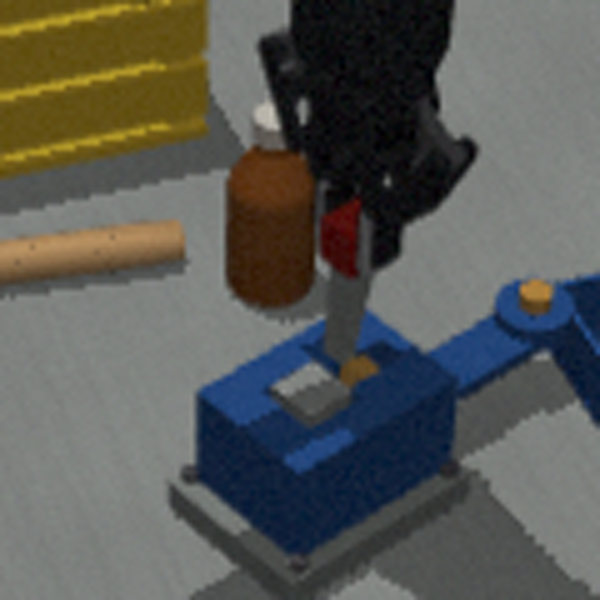

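>>> step_arm --pt "-6 0.7 -3 -0.4" --pt "0 0 0 0"

```text
time: 6.45
tool_pos: [0.5721, 0.1961, 0.1686]
tool_rot: [-0.009, -0.185, 0.983, -0.003]
contact_force: [0.0, 0.4, -2.3]
gripper_width: 0.263
```

```bash
cat >> h.py <<'E'
def hubpos():
    s=state();t=np.array(s["tool_pos"])*1000;M=yaw(s["tool_rot"]);q=t[:2]-HC
    print("hub xy",np.round([q@HX,q@HY],1),"z",round(t[2],1),"lean hubx/hy",np.round([M[:2,2]@HX,M[:2,2]@HY],3),"yaw",round(np.degrees(np.arctan2(M[1,1],M[0,1])),2),"F hub",np.round([s["contact_force"][:2]@HX,s["contact_force"][:2]@HY,s["contact_force"][2]],2),"t",s["time"],"w",round(s["gripper_width"],3))
E
python3 -c "
from h import *
hubpos()"
```

```text
hub xy [16.7 -1.1] z 168.6 lean hubx/hy [-0.02  -0.002] yaw 111.34 F hub [ 0.16  0.34 -2.34] t 6.45 w 0.263
```

>>> step_arm --pt "0 0.5 8 0" --pt "0 0 7 0"

```text
time: 6.65
tool_pos: [0.5725, 0.1967, 0.154]
tool_rot: [-0.008, -0.185, 0.983, -0.003]
contact_force: [-1.4, -0.3, -1.6]
gripper_width: 0.267
```

```bash
python3 -c "
from h import *
hubpos()"
```

```text
hub xy [17.3 -0.7] z 154.0 lean hubx/hy [-0.017 -0.003] yaw 111.34 F hub [-1.37  0.21 -1.56] t 6.65 w 0.267
```

>>> step_arm --pt "0.5 0 5 0" --pt "0 0 5 0"

```text
time: 6.85
tool_pos: [0.5712, 0.1964, 0.1421]
tool_rot: [-0.009, -0.185, 0.983, -0.003]
contact_force: [0.7, -0.2, -0.8]
gripper_width: 0.264
```

```bash
python3 -c "
from h import *
hubpos()"
```

```text
hub xy [15.9 -0.4] z 142.1 lean hubx/hy [-0.019 -0.002] yaw 111.35 F hub [ 0.57 -0.43 -0.84] t 6.85 w 0.264
```

>>> step_arm --pt "0.3 0 5 0" --pt "0.3 0 4 0"

```text
time: 7.05
tool_pos: [0.57, 0.1961, 0.1316]
tool_rot: [-0.009, -0.185, 0.983, -0.003]
contact_force: [1.2, 1.0, -0.9]
gripper_width: 0.268
```

```bash
python3 -c "
from h import *
hubpos()"
```

```text
hub xy [14.7 -0.3] z 131.6 lean hubx/hy [-0.019 -0.002] yaw 111.36 F hub [ 1.45  0.52 -0.9 ] t 7.05 w 0.268
```

>>> step_arm --pt "0 -0.2 4 0" --pt "0 0 2 0"

```text
time: 7.25
tool_pos: [0.5701, 0.1959, 0.1249]
tool_rot: [-0.009, -0.185, 0.983, -0.003]
contact_force: [0.5, -0.1, -1.5]
gripper_width: 0.269
```

```bash
python3 -c "
from h import *
hubpos()"
```

```text
hub xy [14.7 -0.5] z 124.9 lean hubx/hy [-0.019 -0.002] yaw 111.36 F hub [ 0.39 -0.3  -1.47] t 7.25 w 0.269
```

>>> step_arm --pt "0 0 0 0" --pt "0 0 0 0" --pt "0 0 0 0" --claw 60

```text
time: 7.55
tool_pos: [0.5707, 0.196, 0.126]
tool_rot: [-0.009, -0.185, 0.983, -0.003]
contact_force: [0.7, 0.3, 0.4]
gripper_width: 0.602
```

>>> step_arm --pt "0 0 -25 0" --pt "0 0 -30 0" --pt "0 0 -30 0" --pt "0 0 0 0"

```text
time: 7.95
tool_pos: [0.5719, 0.1966, 0.2142]
tool_rot: [-0.009, -0.185, 0.983, -0.003]
contact_force: [-0.2, -0.3, 1.4]
gripper_width: 0.599
```

Run:
```python
from h import *
hubpos()
im,d=grab_frame("side");np.savez("pics/side3.npz",im=im,d=d)
u,v=323,172
cv2.imwrite("pics/side3.png",cv2.resize(im[v-75:v+45,u-60:u+60,::-1],(600,600),interpolation=cv2.INTER_CUBIC))
P=cloud("side",d);Q=(P[...,:2]*1000-HC);hx=Q@HX;hy=Q@HY;z=P[...,2]*1000;I=im.astype(int)
r=(I[...,0]>60)&(I[...,1]<.45*I[...,0])&(I[...,2]<.45*I[...,0])&(d>0)&(abs(hx-10)<30)&(abs(hy)<25)
print(r.sum(),"x",np.percentile(hx[r],[3,50,97]),"y",np.percentile(hy[r],[3,50,97]),"z",np.percentile(z[r],[3,50,97]))
```

```text
hub xy [16.7 -0.5] z 214.2 lean hubx/hy [-0.019 -0.002] yaw 111.36 F hub [-0.34 -0.24  1.37] t 7.95 w 0.599
124 x [-11.97564296   5.17467797  21.48807226] y [-15.09643143  -2.66062331  15.26543878] z [118.63061572 137.56689548 530.87838614]
```

View pics/side3.png

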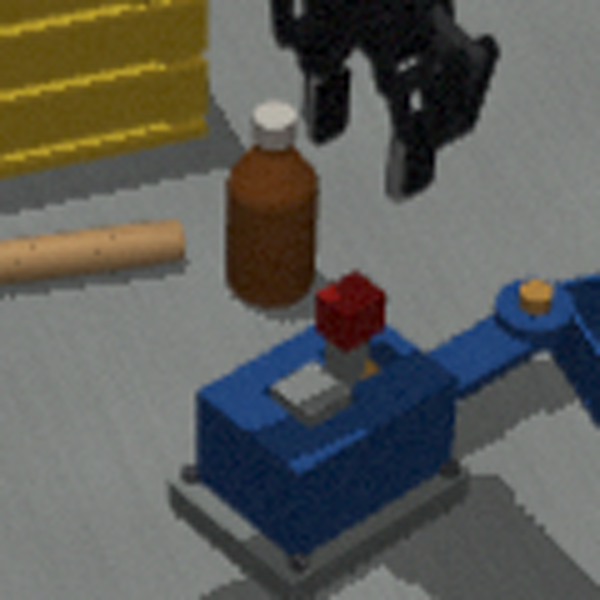

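The key stands upright in the gap, with head top at about z=138 and the foot about 32 mm deep, which matches my prediction. I'll shut the fingers and come down over the head.

>>> step_arm --pt "1.5 0 20 0" --pt "1 0 20 0" --pt "1 0 15 0" --pt "0 0 0 0" --pt "0 0 0 0" --claw 0

```text
time: 8.5
tool_pos: [0.5648, 0.1942, 0.1519]
tool_rot: [-0.012, -0.185, 0.983, -0.003]
contact_force: [0.3, 0.5, 0.3]
gripper_width: -0.002
```

```bash
python3 -c "
from h import *
hubpos()"
```

```text
hub xy [ 9.2 -0.2] z 151.9 lean hubx/hy [-0.025 -0.001] yaw 111.35 F hub [0.46 0.33 0.34] t 8.5 w -0.002
```

>>> step_arm --pt "-3.5 -0.3 3 0" --pt "0 0 3 0" --pt "0 0 2 0"

```text
time: 8.8
tool_pos: [0.5693, 0.1954, 0.1449]
tool_rot: [-0.011, -0.185, 0.983, -0.003]
contact_force: [-0.4, -0.9, 0.2]
gripper_width: -0.002
```

```bash
python3 -c "
from h import *
hubpos()"
```

```text
hub xy [13.8 -0.7] z 144.9 lean hubx/hy [-0.023 -0.002] yaw 111.35 F hub [-0.67 -0.66  0.22] t 8.8 w -0.002
```

>>> step_arm --pt "0.3 0 2 0" --pt "0 0 2 0"

```text
time: 9.0
tool_pos: [0.5696, 0.1954, 0.1414]
tool_rot: [-0.01, -0.185, 0.983, -0.003]
contact_force: [0.4, 0.4, -0.2]
gripper_width: -0.003
```

>>> step_arm --pt "0 0 1.5 0"

```text
time: 9.1
tool_pos: [0.5696, 0.1954, 0.1399]
tool_rot: [-0.01, -0.185, 0.983, -0.003]
contact_force: [-0.3, -0.5, 2.5]
gripper_width: -0.001
```

>>> step_arm --pt "0 0 1.5 0"

```text
time: 9.2
tool_pos: [0.5699, 0.1954, 0.139]
tool_rot: [-0.01, -0.185, 0.983, -0.003]
contact_force: [-0.3, -0.0, 3.5]
gripper_width: -0.007
```

>>> step_arm --pt "0 0 1.5 0"

```text
time: 9.3
tool_pos: [0.5702, 0.1954, 0.138]
tool_rot: [-0.009, -0.185, 0.983, -0.003]
contact_force: [-1.4, 0.3, 2.5]
gripper_width: 0.0
```

>>> step_arm --pt "0 0 1.5 0"

```text
time: 9.4
tool_pos: [0.5704, 0.1954, 0.1369]
tool_rot: [-0.009, -0.185, 0.983, -0.003]
contact_force: [-0.8, -0.1, 3.0]
gripper_width: 0.004
```

>>> step_arm --pt "0 0 1.5 0"

```text
time: 9.5
tool_pos: [0.5704, 0.1954, 0.1357]
tool_rot: [-0.009, -0.185, 0.983, -0.003]
contact_force: [-1.7, -0.6, 2.1]
gripper_width: -0.0
```

>>> step_arm --pt "0 0 1.5 0"

```text
time: 9.6
tool_pos: [0.5704, 0.1954, 0.1342]
tool_rot: [-0.009, -0.185, 0.983, -0.003]
contact_force: [-0.5, -0.7, 1.7]
gripper_width: -0.0
```

>>> step_arm --pt "0 0 1 0"

```text
time: 9.7
tool_pos: [0.5703, 0.1953, 0.133]
tool_rot: [-0.009, -0.185, 0.983, -0.003]
contact_force: [-1.2, -0.6, 3.3]
gripper_width: 0.001
```

>>> step_arm --pt "0 0 1 0"

```text
time: 9.8
tool_pos: [0.5702, 0.1953, 0.1319]
tool_rot: [-0.009, -0.185, 0.983, -0.003]
contact_force: [-0.5, 0.2, 3.3]
gripper_width: -0.001
```

>>> step_arm --pt "0 0 1 0"

```text
time: 9.9
tool_pos: [0.5703, 0.1953, 0.1315]
tool_rot: [-0.009, -0.185, 0.983, -0.003]
contact_force: [-2.8, -2.1, 9.7]
gripper_width: 0.0
```

>>> step_arm --pt "0 0 1 0"

```text
time: 10.0
tool_pos: [0.5703, 0.1953, 0.1315]
tool_rot: [-0.009, -0.185, 0.983, -0.003]
contact_force: [-3.5, -0.6, 7.9]
gripper_width: 0.005
```

>>> step_arm --pt "0 0 1.4 0"

```text
time: 10.1
tool_pos: [0.5704, 0.1953, 0.1315]
tool_rot: [-0.009, -0.185, 0.983, -0.003]
contact_force: [-4.5, -1.5, 9.7]
gripper_width: 0.0
```

>>> step_arm --pt "0 0 1.6 0"

```text
time: 10.2
tool_pos: [0.5704, 0.1953, 0.1315]
tool_rot: [-0.009, -0.185, 0.983, -0.003]
contact_force: [-6.1, -1.4, 10.0]
gripper_width: -0.001
```

>>> step_arm --pt "0.5 0 2.2 0"

```text
time: 10.3
tool_pos: [0.5704, 0.1952, 0.1314]
tool_rot: [-0.009, -0.185, 0.983, -0.003]
contact_force: [-5.5, -0.4, 12.2]
gripper_width: -0.002
```

>>> step_arm --pt "0.5 0 2.6 0"

```text
time: 10.4
tool_pos: [0.5705, 0.1953, 0.1314]
tool_rot: [-0.008, -0.186, 0.983, -0.003]
contact_force: [-6.1, -1.6, 13.8]
gripper_width: -0.002
```

>>> step_arm --pt "1 0 3.2 0"

```text
time: 10.5
tool_pos: [0.5704, 0.1952, 0.1314]
tool_rot: [-0.007, -0.186, 0.983, -0.003]
contact_force: [-5.3, -1.1, 14.9]
gripper_width: -0.0
```

>>> step_arm --pt "1.2 0 3.7 0"

```text
time: 10.6
tool_pos: [0.5705, 0.1952, 0.1314]
tool_rot: [-0.006, -0.186, 0.983, -0.003]
contact_force: [-6.1, -1.0, 15.8]
gripper_width: 0.001
```

>>> step_arm --pt "1.5 0 4.4 0"

```text
time: 10.7
tool_pos: [0.5705, 0.1952, 0.1314]
tool_rot: [-0.004, -0.186, 0.983, -0.003]
contact_force: [-6.5, -0.3, 19.3]
gripper_width: -0.0
```

>>> step_arm --pt "1.8 0 5 0"

```text
time: 10.8
tool_pos: [0.5706, 0.1952, 0.1313]
tool_rot: [-0.002, -0.186, 0.983, -0.003]
contact_force: [-7.2, -1.1, 20.3]
gripper_width: -0.002
```

>>> step_arm --pt "1.8 0 5.5 0"

```text
time: 10.9
tool_pos: [0.5707, 0.1952, 0.1313]
tool_rot: [0.001, -0.186, 0.983, -0.002]
contact_force: [-9.0, -2.7, 22.5]
gripper_width: 0.001
```

>>> step_arm --pt "0 0 -8 0" --pt "0 0 -25 0" --pt "0 0 -40 0" --pt "0 0 -40 0" --pt "0 0 0 0"

```text
time: 11.4
tool_pos: [0.5698, 0.1959, 0.2466]
tool_rot: [-0.0, -0.186, 0.983, -0.002]
contact_force: [0.4, 0.8, 0.9]
gripper_width: 0.001
```

Run:
```python
from h import *
hubpos()
im,d=grab_frame("side");np.savez("pics/side4.npz",im=im,d=d)
u,v=323,172
cv2.imwrite("pics/side4.png",cv2.resize(im[v-60:v+180,u-100:u+140,::-1],(600,600),interpolation=cv2.INTER_CUBIC))
t,dt=grab_frame("top");np.savez("pics/top4.npz",im=t,d=dt)
for n,I,D in(("side",im,d),("top",t,dt)):
    P=cloud(n,D);Q=(P[...,:2]*1000-HC);hx=Q@HX;hy=Q@HY;z=P[...,2]*1000;I=I.astype(int)
    r=(I[...,0]>90)&(I[...,1]<.4*I[...,0])&(I[...,2]<.4*I[...,0])&(D>0)&(abs(hx-10)<22)&(abs(hy)<20)&(z>100)&(z<145)
    if r.sum()>5:print(n,r.sum(),"x",np.percentile(hx[r],[5,50,95]).round(1),"y",np.percentile(hy[r],[5,50,95]).round(1),"z",np.percentile(z[r],[5,50,95]).round(1))
```

```text
hub xy [14.4 -0.4] z 246.6 lean hubx/hy [-0.001 -0.004] yaw 111.44 F hub [0.7  0.56 0.92] t 11.4 w 0.001
side 20 x [-4.4  1.5  7.6] y [-4.8  4.6 11.3] z [126.8 129.  131.3]
top 127 x [ 0.4 12.6 24.8] y [-10.5  -1.2   8.3] z [129.  131.2 134.4]
```

View pics/side4.png

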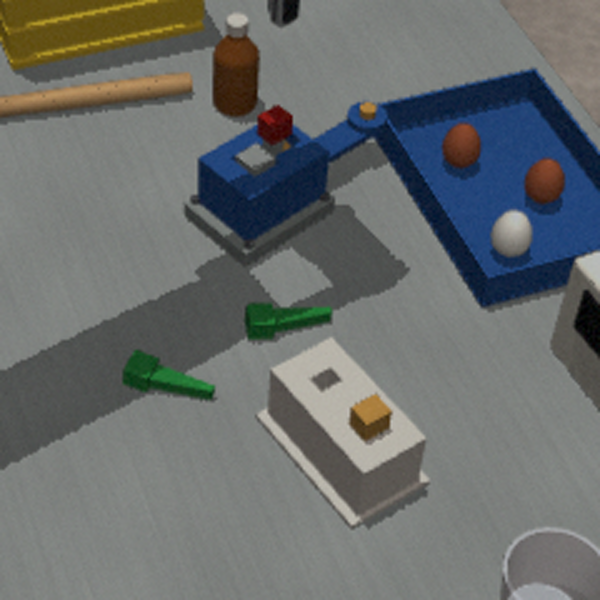

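The red key sits in the hub, the brass key and the bystanders are in place, and the red slot is empty. The head top is still at 131 mm, so there was no rebound. The push had a sideways part, so I'll check the tilt and then give one cleaner confirming tap.

Run:
```python
from h import *
z4=np.load("pics/top4.npz");I=z4["im"].astype(int);D=z4["d"]
P=cloud("top",D);Q=(P[...,:2]*1000-HC);hx=Q@HX;hy=Q@HY;z=P[...,2]*1000
r=(I[...,0]>90)&(I[...,1]<.4*I[...,0])&(D>0)&(abs(hx-12.6)<11)&(abs(hy+1)<9)&(abs(z-131)<5)
A=np.c_[hx[r]-12.6,hy[r]+1,np.ones(r.sum())];c,res,_,_=np.linalg.lstsq(A,z[r],rcond=None);print(r.sum(),c,"rms",np.std(z[r]-A@c))
```

```text
86 [-5.55974474e-03 -2.63310003e-02  1.31435523e+02] rms 1.6286571396569605
```

>>> step_arm --pt "1 0 40 0" --pt "0.5 0 40 0" --pt "0 0 20 0" --pt "0 0 3 0"

```text
time: 11.9
tool_pos: [0.5635, 0.1939, 0.1304]
tool_rot: [-0.006, -0.186, 0.983, -0.002]
contact_force: [-4.8, -1.4, 19.9]
gripper_width: 0.002
```

```bash
python3 -c "
from h import *
hubpos()"
```

```text
hub xy [7.8 0. ] z 130.4 lean hubx/hy [-0.013 -0.002] yaw 111.44 F hub [-4.99  0.4  19.9 ] t 11.9 w 0.002
```

That descent overshot and touched the head at about 20 N. I'm lifting off to check.

>>> step_arm --pt "0 0 -10 0" --pt "0 0 -30 0" --pt "0 0 -40 0" --pt "0 0 -30 0" --pt "0 0 0 0"

```text
time: 12.4
tool_pos: [0.5615, 0.1939, 0.2381]
tool_rot: [-0.013, -0.186, 0.982, -0.002]
contact_force: [1.2, -0.2, -0.1]
gripper_width: -0.002
```

Run:
```python
from h import *
hubpos()
t,dt=grab_frame("top");np.savez("pics/top5.npz",im=t,d=dt)
for f in("top4","top5"):
    z4=np.load(f"pics/{f}.npz");I=z4["im"].astype(int);D=z4["d"]
    P=cloud("top",D);Q=(P[...,:2]*1000-HC);hx=Q@HX;hy=Q@HY;z=P[...,2]*1000
    r=(I[...,0]>90)&(I[...,1]<.4*I[...,0])&(D>0)&(abs(hx-12.6)<20)&(abs(hy+1)<20)&(abs(z-130)<8)
    print(f,r.sum(),"med",np.median(hx[r]),np.median(hy[r]),np.median(z[r]),rect(np.stack([hx[r],hy[r]],-1)/1000))
```

```text
hub xy [6.  0.8] z 238.1 lean hubx/hy [-0.026  0.001] yaw 111.43 F hub [ 1.03 -0.63 -0.06] t 12.4 w -0.002
top4 130 med 12.171604185076651 -0.9626193062863388 131.25252756767645 (array([13.1, -1. ]), array([21.6, 28.3]), 88.5)
top5 126 med 12.174242145692636 -0.9769189983233956 131.09185825985224 (array([13.1, -0.7]), array([21.2, 27.6]), 86.6)
```

>>> step_arm --pt "-4 -1 25 0" --pt "-3.5 -0.5 25 0" --pt "0 0 20 0" --pt "0 0 0 0" --pt "0 0 0 0"

```text
time: 12.95
tool_pos: [0.5629, 0.1937, 0.1574]
tool_rot: [-0.019, -0.186, 0.982, -0.002]
contact_force: [-0.9, -0.9, -0.9]
gripper_width: 0.001
```

```bash
python3 -c "
from h import *
hubpos()"
```

```text
hub xy [7.2 0. ] z 157.4 lean hubx/hy [-0.037  0.003] yaw 111.43 F hub [-1.13 -0.54 -0.88] t 12.95 w 0.001
```

>>> step_arm --pt "-5 -0.6 5 0" --pt "-1.5 0 5 0" --pt "0 0 5 0" --pt "0 0 3 0" --pt "0 0 0 0"

```text
time: 13.45
tool_pos: [0.5702, 0.1957, 0.1399]
tool_rot: [-0.017, -0.186, 0.982, -0.002]
contact_force: [0.1, 1.2, 0.1]
gripper_width: 0.001
```

```bash
python3 -c "
from h import *
hubpos()"
```

```text
hub xy [14.7 -0.7] z 139.9 lean hubx/hy [-0.034  0.002] yaw 111.43 F hub [0.51 1.04 0.11] t 13.45 w 0.001
```

>>> step_arm --pt "1.2 0 3 0" --pt "0.3 0 3 0" --pt "0 0 0 0"

```text
time: 13.75
tool_pos: [0.5688, 0.1951, 0.1342]
tool_rot: [-0.016, -0.186, 0.982, -0.002]
contact_force: [0.3, -1.0, -0.3]
gripper_width: 0.001
```

>>> step_arm --pt "0 0 1.5 0"

```text
time: 13.85
tool_pos: [0.5689, 0.1951, 0.133]
tool_rot: [-0.016, -0.186, 0.982, -0.002]
contact_force: [-0.3, 0.1, 0.2]
gripper_width: -0.002
```

>>> step_arm --pt "0 0 1.5 0"

```text
time: 13.95
tool_pos: [0.5688, 0.1951, 0.1314]
tool_rot: [-0.016, -0.186, 0.982, -0.002]
contact_force: [-0.4, -0.3, -0.6]
gripper_width: -0.003
```

>>> step_arm --pt "0 0 1.5 0"

```text
time: 14.05
tool_pos: [0.569, 0.1952, 0.1306]
tool_rot: [-0.016, -0.186, 0.982, -0.002]
contact_force: [-3.7, -0.1, 7.8]
gripper_width: 0.001
```

>>> step_arm --pt "0.5 0 2 0"

```text
time: 14.15
tool_pos: [0.5691, 0.1951, 0.1305]
tool_rot: [-0.015, -0.186, 0.982, -0.002]
contact_force: [-3.2, -1.3, 11.1]
gripper_width: -0.001
```

>>> step_arm --pt "1 0 3 0"

```text
time: 14.25
tool_pos: [0.5691, 0.1951, 0.1305]
tool_rot: [-0.014, -0.186, 0.982, -0.002]
contact_force: [-4.5, 0.2, 12.9]
gripper_width: 0.0
```

>>> step_arm --pt "2 0 4.2 0"

```text
time: 14.35
tool_pos: [0.569, 0.1951, 0.1304]
tool_rot: [-0.012, -0.186, 0.982, -0.002]
contact_force: [-2.4, 2.5, 15.5]
gripper_width: 0.001
```

>>> step_arm --pt "2.5 0 5 0"

```text
time: 14.45
tool_pos: [0.5691, 0.1951, 0.1304]
tool_rot: [-0.008, -0.186, 0.982, -0.001]
contact_force: [-2.7, -0.1, 17.7]
gripper_width: 0.001
```

>>> step_arm --pt "2.5 0 5.5 0"

```text
time: 14.55
tool_pos: [0.5691, 0.1951, 0.1304]
tool_rot: [-0.005, -0.186, 0.983, -0.001]
contact_force: [-5.0, 0.2, 19.0]
gripper_width: -0.002
```

>>> step_arm --pt "2.2 0 6.2 0"

```text
time: 14.65
tool_pos: [0.5693, 0.1951, 0.1303]
tool_rot: [-0.002, -0.186, 0.982, -0.0]
contact_force: [-8.1, -0.6, 23.0]
gripper_width: -0.004
```

The key holds at 23 N without moving. I'll lift off and run the last check.

>>> step_arm --pt "0 0 -10 0" --pt "0 0 -30 0" --pt "0 0 -40 0" --pt "0 0 -30 0" --pt "0 0 0 0" --pt "0 0 0 0" --pt "0 0 0 0"

```text
time: 15.35
tool_pos: [0.5699, 0.1953, 0.2456]
tool_rot: [-0.001, -0.186, 0.982, -0.0]
contact_force: [-0.2, 0.7, 0.1]
gripper_width: 0.0
```

Run:
```python
from h import *
hubpos()
t,dt=grab_frame("top");I=t.astype(int)
P=cloud("top",dt);Q=(P[...,:2]*1000-HC);hx=Q@HX;hy=Q@HY;z=P[...,2]*1000
r=(I[...,0]>90)&(I[...,1]<.4*I[...,0])&(dt>0)&(abs(hx-12.6)<20)&(abs(hy+1)<20)&(abs(z-130)<8)
print(r.sum(),"med",np.median(hx[r]),np.median(hy[r]),np.median(z[r]),rect(np.stack([hx[r],hy[r]],-1)/1000))
print(job_done())
```

```text
hub xy [14.3 -1. ] z 245.6 lean hubx/hy [-0.003 -0.   ] yaw 111.48 F hub [0.12 0.74 0.06] t 15.35 w 0.0
131 med 11.896713778631607 -1.0546263009163237 131.1889780739338 (array([12.9, -0.9]), array([21.7, 28. ]), 86.3)
the job is handed in; nothing more can be done
None
```

I took the red key from the rack, stood it in the gap with its flat side to the shaft, let go, and tapped it down. Then I handed the job in at about 15 s, and no verdict was reported.

- **Placing:** once let go, the key stood upright with its foot about 32 mm below the hub's top, as I had predicted. It went in with its sloping side towards hub +x.
- **Tapping:** there were three presses, reading about 22.5, 20 and 23 N at their ends.
    - **First:** it had up to 9 N of sideways force.
    - **Second:** this was an unplanned hit. The descent overshot and landed a few millimetres off centre. I only have its end reading of 20 N, so a brief higher peak can't be ruled out. It drove the key about 1 mm further.
    - **Third:** it reached 23 N, with up to 8 N sideways, and the key did not give.
- **Last checks:**
    - **Position and contact:** the head is where it should be, square in the gap, and the foot is about 40 mm deep. The fingers were clear, with force near zero.
    - **Bystanders:** in the picture after the first tap, the brass key, bottle and hammer handle looked unmoved. I did not check them again before handing in, and the wrench and screwdriver were out of that crop.
- **Disagreement:** by camera the head top is at 131.2 mm, but by touch it is at 130.4 mm. The camera barely saw the 1 mm drop.
- **Not measured:** the force between key and shoe can't be read directly, so "tight" rests on those presses and the lack of movement.

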